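# Turn over a horn plate at the turning stop

## Robot

A 6-joint arm with a two-finger parallel gripper is mounted at the origin on the work surface. World frame = base frame: x ahead of the robot, y to its left, z up, the work surface at z = 0. Lengths are in m, angles in rad, forces in N, time in s.
With the tool pointing down it reaches from about 0.375 to 0.9 m from the base axis. Payload 3.1 kg.
Tool frame: the origin (TCP) lies at the very end of the fingers, on their centre line; the grasp point (between the pads) lies 19 mm behind it (grip_depth is the distance from the TCP to the grasp point, in m); z points along the fingers, y is the line along which they close (so a half turn about z gives the same grasp; the last joint's range is limited). The gripper opens to 85 mm and grips with 20 to 120 N. Pads are 22 mm wide; open, the fingers measure 114 mm over their backs; the gripper's body (76 mm by 85 mm) begins 54 mm behind the grasp point. The pads swing forward as they close: fully open they stand 13 mm farther back than shut.
Start: joints at [1.06, 0.527, 1.433, -0, 1.181, -0.178], TCP at [0.204, 0.591, 0.231] pointing down, gripper open.
Joint ranges: [-3.08, 3.08], [-0.75, 2.2], [0.22, 2.44], [-1.43, 4.57], [0, 2.65], [-2.85, 2.85]. Speed limits (rad/s): [2.79, 2.79, 3.14, 3.14, 3.14, 3.14].

## Interface

Orientations are given as a unit quaternion [x, y, z, w].
In Python, from station import * gives the robot as it stands.
- The arm moves only by the tool apply_moves, never from a script. Its argument "plan" is a list of rows, each a list of 7 numbers: the shift along the tool's x, y, z in m, then the turn, a rotation vector about the tool's x, y, z in rad, then the gripper command: -1 is fully open, 1 is shut, values between are in proportion. In form: [[dx, dy, dz, wx, wy, wz, jaw], ...]. A call has 1 to 8 rows; each row shifts and turns the commanded pose from where the row before left it, along the tool's axes as they then stand; what a row does not reach is not made up. A row lasts 1/8 s, in which the tool goes at most 62.5 mm and 10.7 degrees, less where a joint would pass 70% of its speed; a pose out of reach is approached as far as the arm can. A call is refused whole if a number of a shift passes 0.0625 or a number of a turn 0.188, either way. A call with a gripper value outside its range is refused whole. The fingers move at their own pace and stop on an object; "force" is the grip in N (left out, the last holds). Time passes only in rows, so rows that do not move let the fingers close. It gives the time, the measured TCP pose, the force, the opening and the grip force at its end, in the units of the state.
- sense(): the state, without advancing time (a new reading comes with each control period).
- snapshot(name): name is "scene" or "side" or "wrist"; returns the picture (400x640x3 uint8, red, green, blue); there is no depth.
- calibration(name): a dict with "camera_matrix" (3x3 intrinsics, pixels), "R" (3x3) and "t" (3): a world point X has camera coordinates R X + t; the wrist camera has in their place "mount" (4x4, takes a point from camera to tool coordinates, whose origin is the TCP and whose axes are the flange's). Camera axes: x right, y down, z forward; pixel columns grow to the right and rows downward; lengths in m; the calibration is good to about 2 mm. A picture is of the moment at which its call begins: read the wrist's pose just before it. calibration takes no time and is no camera call.
- sign_off(): hands the job in; it is judged then, once.
The state is a dict: "t": time; "q": joint angles; "qd": joint speeds; "tau": joint torques, N m; "tcp_pos": TCP position; "tool_rot": TCP orientation; "force": force on the tool from outside, world axes, zero at the start; "ft_torque": the same for the moment, N m; "finger_gap": opening from 0.0 (shut) to 1.0 (fully open); "gripper_force": force on a finger pad.
Only numpy, scipy, OpenCV 4.12 (cv2) and the standard library are available. Lean on these libraries where they do the work, as an engineer would, in place of code of your own. Each camera call takes 0.05 s, during which the arm holds its last target. There are 200 camera calls.

## Task

The large eight-sided horn plate lies outer face up in front of the sloped aluminium turning stop on the desk; it has to be turned over so that its pale back can be inspected. Without picking it up, use the fingertips to push it along the desk against the stop until its front edge climbs the slope and the plate tips up and stays leaning there, then reach behind the stop and push the plate's upper edge back over, so that it topples and lies flat on the desk in front of the stop, back face up. Leave everything else on the desk where it is.

Things in the scene. Friction and masses are not known exactly. Their poses are not given: they have to be found in the camera images.
- plate: Loose stiff horn plate to turn over: eight-sided, 80 (its x) x 60 (y) x 8 mm thick, corners cut by 12 mm, about 50 g, friction 0.5 to 0.7. Brown outer face with thin growth lines up at the start; the back is pale. Origin at the centre of the back face (underside at the start); z leaves the outer face: up at the start, down at the end. Its +x end faces the stop within 0.25 rad.
- plate_lead (a point): Middle of the plate's +x end edge (the one that meets the stop first), at half its thickness, 40 mm from the plate's centre.
- plate_trail (a point): Middle of the plate's -x end edge (the one to push on), at half its thickness. The straight part of each end edge is 36 mm wide. When this edge is at the foot of the stop the plate leans at about 56 degrees and stays so when let go.
- plate_left (a point): Middle of the plate's +y side edge, at half its thickness.
- plate_right (a point): Middle of the plate's -y side edge, at half its thickness.
- stop: The turning stop: bent 5 mm aluminium sheet fixed to the desk, 120 mm wide (its y). Origin on the desk at the middle of the slope's foot line; x points level into the stop, the way to push the plate; z up. The slope rises at 45 degrees from x=0, z=0 to x=14, z=14 mm, then at 62 degrees to its top edge. Behind it a 6 mm high foot reaches x=57 mm; the space above that and behind is free.
- stop_top (a point): Middle of the stop's top edge, 46 mm above the desk, 31 mm behind the foot line. The leaning plate's upper end stands about 20 mm higher than this edge and 14 mm further back. Pushed from behind, at that height, forward to the foot line or up to 20 mm past it, it passes upright and topples away from the stop.
- small_plate: Bystander: a loose eight-sided horn plate, 46 x 36 x 6 mm, beside the way of the large plate. Origin at the centre of its underside.
- round_plate: Bystander: a loose pale round horn disc, 44 mm across, 6 mm thick, beside the way of the large plate. Origin at the centre of its underside.
- loupe: Bystander: a black eye loupe standing on the desk beside the stop, 42 mm across, 34 mm high. Origin at the centre of its underside.
- pencil: Bystander: an orange pencil lying on the desk, about 155 mm long (its x), 8 mm thick. Origin at its middle on the underside.
- jar: Bystander: an amber jar, 52 mm across, 70 mm high. Origin at the centre of its underside.
- mug: Bystander: a white mug, 80 mm across, 90 mm high. Origin at the centre of its underside.
- case: Bystander: an open clear plastic case, its tray 160 x 115 x 30 mm with the lid (4 mm) laid open flat on its -y side. Origin under the centre of the tray.
There are look-alikes about, which are no part of the job. What is shaped like the plate but orange is not meant. Of the things that look like the stop, the larger one is meant.

How it is judged:
On the way:
1. the plate is tipped up and leans on the slope of the stop, its trailing edge at the foot (angle between plate's own z axis and vertical between 0.7 and 1.45 rad and x of plate_trail in the frame of stop between -0.03 and 0.03 m and y of plate_trail in the frame of stop between -0.06 and 0.06 m and contact force between plate and stop above 0.02 N), for 0.15 s.
At the end, for the whole second after the job is handed in: The large plate lies flat on the desk (within 0.09 rad), back face up, at rest, its centre 20 to 160 mm in front of the foot of the stop and within 80 mm of the stop's middle line (angle between plate's own z axis and vertical above 3.05 rad and height (world z) of plate between 0.005 and 0.011 m and x of plate in the frame of stop between -0.16 and -0.02 m and y of plate in the frame of stop between -0.08 and 0.08 m and linear speed of plate below 0.01 m/s and angular speed of plate below 0.1 rad/s); the robot touches nothing.
It fails at once if the plate is lifted: all four of its edge middles are more than 30 mm above the desk (height (world z) of each of plate_lead, plate_trail, plate_left, plate_right above 0.03 m).
It fails at once if a bystander is pushed more than 20 mm from its place (distance of any of small_plate, round_plate, loupe, pencil, jar, mug, case from where it was at the start of the episode above 0.02 m).
It also fails if it takes over 51 s, if anything falls off the work surface, if the arm or the gripper's body presses on something with over 40 N, if the wrist force passes 120 N, or if a joint passes its speed limit or range.

## Working session

There is one attempt and no reset: what is moved stays moved. The work goes in short steps, Python scripts to look and compute and a tool call to move; the robot and the scene stay as the last step left them, time stands still between calls to the robot, and variables do not carry over. Pictures are saved under pics/ and viewed, at most 10 in all, crops included, and the job is handed in when it is done.

Besides the shell and the picture viewer there is one more tool, called after "Call:" as name(argument=value, ...) on one line, values as JSON. apply_moves: Moves the arm, as the interface text tells. Its arguments: {"type":"object","properties":{"plan":{"type":"array"},"force":{"type":"number"}},"required":["plan"]}

```bash
mkdir -p pics; ls; python3 - <<'E'
from station import *
import cv2
s=sense();print(s)
for n in("scene","side"):
    cv2.imwrite(f"pics/{n}0.png",snapshot(n)[:,:,::-1]);c=calibration(n);print(n,c)
print(calibration("wrist"))
E
```

```text
pics
{'t': 0.0, 'q': array([ 1.06048000e+00,  5.28468546e-01,  1.43390871e+00, -5.34831249e-06,
        1.18139823e+00, -1.78500589e-01]), 'qd': array([-0.00025958,  0.00038537,  0.00044116,  0.00070377, -0.00047902,
       -0.00013115]), 'tau': array([-1.42617482e-03, -4.42354238e+01, -1.78020859e+01, -6.32866813e-04,
        8.65912327e-03,  1.49735132e-05]), 'tcp_pos': array([0.20321695, 0.59027878, 0.23033012]), 'tool_rot': array([ 1.65146701e-01,  9.86268410e-01, -1.02815698e-03, -3.66177657e-04]), 'force': array([-0.38561002,  0.51571993, -0.61563483]), 'ft_torque': array([ 0.01439613, -0.01991293, -0.02504628]), 'gripper_force': 0.0, 'finger_gap': 1.0047042931413683}
scene {'camera_matrix': array([[466.22557048,   0.        , 317.81824161],
       [  0.        , 466.22557048, 199.76676884],
       [  0.        ,   0.        ,   1.        ]]), 'R': array([[-0.79123194,  0.61122361, -0.01891366],
       [ 0.42707505,  0.53018527, -0.73246875],
       [-0.43767445, -0.58763022, -0.68053787]]), 't': array([ 0.43866029, -0.19493717,  1.60322904])}
side {'camera_matrix': array([[416
[... 171 characters left out ...]
0.20588208,  0.01447179],
       [-0.11734927, -0.61265061, -0.78159349],
       [ 0.16978224,  0.76306737, -0.62362022]]), 't': array([-0.53913419,  0.13036739,  0.99821573])}
{'camera_matrix': array([[298.98606268,   0.        , 312.19734772],
       [  0.        , 298.98606268, 198.82380047],
       [  0.        ,   0.        ,   1.        ]]), 'mount': array([[-3.10602535e-04, -9.55453748e-01, -2.95140710e-01,
         7.53522196e-02],
       [ 9.99999631e-01, -5.33136594e-04,  6.73525982e-04,
        -3.92154338e-04],
       [-8.00873237e-04, -2.95140392e-01,  9.55453561e-01,
        -1.41585867e-01],
       [ 0.00000000e+00,  0.00000000e+00,  0.00000000e+00,
         1.00000000e+00]])}
```

View pics/scene0.png

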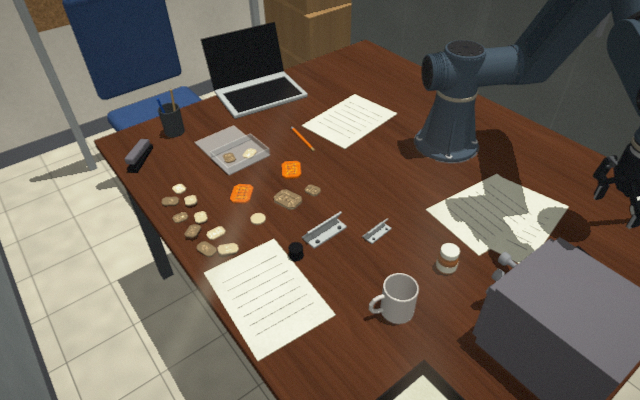

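View pics/side0.png

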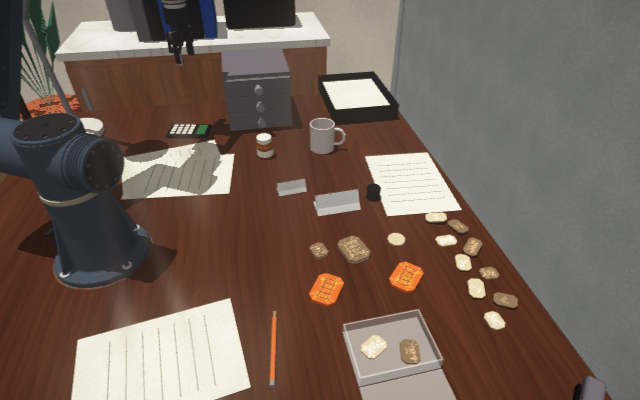

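```bash
cat > h.py <<'E'
from station import *
import numpy as np, cv2
from scipy.spatial.transform import Rotation as Ro
def cam(n,s=None):
    c=calibration(n);K=c["camera_matrix"]
    if n!="wrist": return K,c["R"],c["t"]
    T=np.eye(4);T[:3,:3]=Ro.from_quat(s["tool_rot"]).as_matrix();T[:3,3]=s["tcp_pos"]
    W=np.linalg.inv(T@c["mount"]);return K,W[:3,:3],W[:3,3]
def ray(C,p,z=0.):
    K,R,t=C;d=R.T@np.linalg.solve(K,[p[0],p[1],1]);o=-R.T@t
    return o+d*(z-o[2])/d[2]
def proj(C,X):
    K,R,t=C;x=K@(R@np.asarray(X)+t);return x[:2]/x[2]
E
python3 - <<'E'
from h import *
a=cv2.imread("pics/scene0.png")[150:270,230:350];b=cv2.imread("pics/side0.png")[170:290,300:420]
cv2.imwrite("pics/crop0.png",np.hstack([cv2.resize(i,(400,400),interpolation=cv2.INTER_CUBIC) for i in(a,b)]))
S,D=cam("scene"),cam("side")
print(ray(S,(288,199),.008),ray(D,(354,249),.008))
E
```

```text
[ 0.5896056  -0.10054873  0.008     ] [ 0.58929049 -0.11050203  0.008     ]
```

View pics/crop0.png

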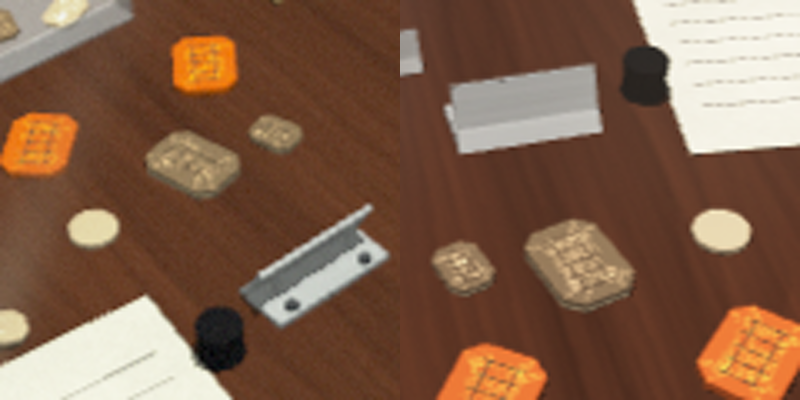

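```bash
python3 - <<'E'
from h import *
S,D=cam("scene"),cam("side")
f=[ray(D,(318,215.9)),ray(D,(360.6,209.3))];t=[ray(D,(315.6,195.8),.046),ray(D,(359.1,189.5),.046)]
print(f,np.linalg.norm(f[1]-f[0]),t)
d=f[1]-f[0];print("stop x yaw",np.degrees(np.arctan2(d[1],d[0]))+90)
for p in [(233,129),(290,126),(323,85),(396,120)]:print(ray(D,p))
print("jar,mug,loupe,small,round",[ray(D,p).round(3) for p in [(265,157),(322,151),(373,198),(319,251),(397,241)]])
print(ray(S,(478,333)),ray(S,(447,270)))
E
```

```text
[array([0.52798683, 0.0351553 , 0.        ]), array([0.64748048, 0.04008916, 0.        ])] 0.11959545876791226 [array([0.52711371, 0.06443406, 0.046     ]), array([0.64833086, 0.06944589, 0.046     ])]
stop x yaw 92.36438106209688
[0.31940536 0.55283922 0.        ]
[0.5204577 0.5381915 0.       ]
[0.70727143 0.86975722 0.        ]
[9.12571335e-01 5.12832227e-01 1.11022302e-16]
jar,mug,loupe,small,round [array([0.414, 0.35 , 0.   ]), array([0.601, 0.352, 0.   ]), array([0.695, 0.081, 0.   ]), array([ 0.506, -0.093,  0.   ]), array([ 0.705, -0.097, -0.   ])]
[0.50508764 0.53602839 0.        ] [ 4.20026252e-01  3.70732850e-01 -1.11022302e-16]
```

Call:
apply_moves(plan=[[-0.037, -0.033, 0, 0, 0, 0, 1], [-0.037, -0.033, 0, 0, 0, 0, 1], [-0.037, -0.033, 0, 0, 0, 0, 1], [-0.037, -0.033, 0, 0, 0, 0, 1], [-0.037, -0.033, 0, 0, 0, 0, 1], [-0.037, -0.033, 0, 0, 0, 0, 1], [-0.037, -0.033, 0, 0, 0, 0, 1], [-0.037, -0.033, 0, 0, 0, 0, 1]])

```text
t: 1.1
tcp_pos: [0.3979, 0.2434, 0.2312]
tool_rot: [0.165, 0.986, -0.0, -0.0]
force: [0.6, -0.2, -0.2]
finger_gap: -0.0
gripper_force: 0.0
```

Call:
apply_moves(plan=[[-0.037, -0.033, 0, 0, 0, 0, 1], [-0.037, -0.033, 0, 0, 0, 0, 1], [-0.037, -0.033, 0, 0, 0, 0, 1], [-0.037, -0.033, 0, 0, 0, 0, 1], [-0.037, -0.033, 0, 0, 0, 0, 1], [-0.037, -0.033, 0, 0, 0, 0, 1], [-0.037, -0.033, 0, 0, 0, 0, 1], [-0.037, -0.033, 0, 0, 0, 0, 1]])

```text
t: 2.1
tcp_pos: [0.5916, -0.1026, 0.2309]
tool_rot: [0.165, 0.986, 0.0, -0.0]
force: [0.4, 0.2, 0.2]
finger_gap: 0.0
gripper_force: 0.0
```

Call:
apply_moves(plan=[[0, 0, 0, 0, 0, 0.171, 1], [0, 0, 0, 0, 0, 0.171, 1], [0, 0, 0, 0, 0, 0.171, 1], [0, 0, 0, 0, 0, 0.171, 1], [0, 0, 0, 0, 0, 0.171, 1], [0, 0, 0, 0, 0, 0.171, 1], [0, 0, 0, 0, 0, 0.171, 1], [0, 0, 0, 0, 0, 0, 1]])

```text
t: 3.1
tcp_pos: [0.591, -0.101, 0.2309]
tool_rot: [0.691, 0.722, -0.0, -0.0]
force: [0.5, 0.8, 1.0]
finger_gap: -0.001
gripper_force: 0.0
```

```bash
python3 - <<'E'
from h import *
s=sense();print(s["t"],s["tcp_pos"],s["tool_rot"],s["q"],s["finger_gap"])
im=snapshot("wrist")[:,:,::-1];cv2.imwrite("pics/w1.png",im)
np.savez("w1.npz",tcp_pos=s["tcp_pos"],tool_rot=s["tool_rot"])
print(Ro.from_quat(s["tool_rot"]).as_matrix().round(3))
E
```

```text
3.1 [ 0.59096508 -0.1010242   0.23088146] [ 6.91393681e-01  7.22478062e-01 -1.90208147e-04 -4.37660909e-04] [-3.55527198e-01  4.93837071e-01  1.49844360e+00 -2.18083040e-06
  1.15026640e+00 -3.99489804e-01] -0.0011677165342228453
[[-0.044  0.999 -0.001]
 [ 0.999  0.044  0.   ]
 [ 0.    -0.001 -1.   ]]
```

View pics/w1.png

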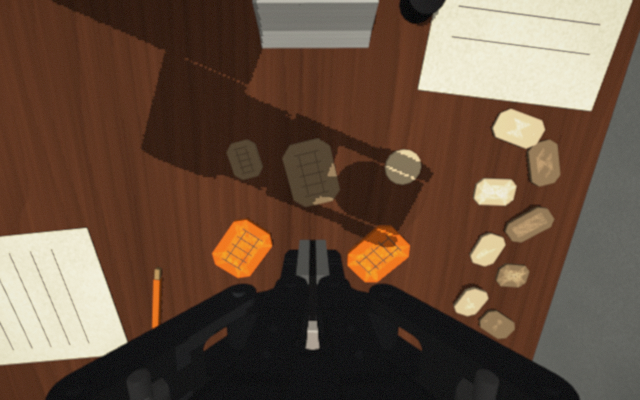

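```bash
python3 - <<'E'
from h import *
im=cv2.imread("pics/w1.png")[30:230,230:430]
im=cv2.convertScaleAbs(im,alpha=1.6,beta=15)
cv2.imwrite("pics/w1c.png",cv2.resize(im,(600,600),interpolation=cv2.INTER_CUBIC))
E
```

```text
(no output)
```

View pics/w1c.png

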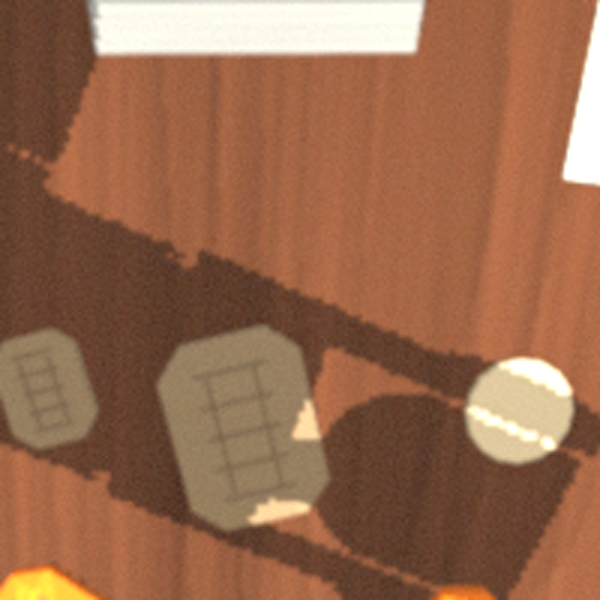

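```bash
python3 - <<'E'
from h import *
s=np.load("w1.npz");C=cam("wrist",s)
g=lambda p,z:ray(C,(230+p[0]/3,30+p[1]/3),z)[:2]
F=[g(p,0) for p in[(97,54),(418,53)]];O=(F[0]+F[1])/2;d=F[1]-F[0]
y=-d/np.linalg.norm(d);x=np.array([y[1],-y[0]])
print("foot",F,np.linalg.norm(d),"O",O,"yaw",np.degrees(np.arctan2(x[1],x[0])))
P=np.array([g(p,.008) for p in[(183,345),(264,326),(302,348),(330,478),(310,514),(229,531),(190,508),(158,385)]])
L=[(np.array(P-O)@v).round(4) for v in(x,y)];print(*L)
print(P.mean(0));l=P[:2].mean(0);t=P[4:6].mean(0);e=l-t;print("plate lead,trail",l,t,np.linalg.norm(e),np.degrees(np.arctan2(e[1],e[0])))
for n,p,z in(("small",(47,388),.006),("round",(521,410),.006)):q=g(p,z)-O;print(n,q@x,q@y)
for p in[(271,240),(215,262),(240,275),(348,262),(375,282)]:
  q=ray(C,p,.008)[:2]-O;print("orange",q@x,q@y)
E
```

```text
foot [array([0.52850491, 0.03480328]), array([0.64910026, 0.04041306])] 0.12072575938467447 O [0.58880258 0.03760817] yaw 92.66333052014751
[-0.1076 -0.1002 -0.109  -0.1633 -0.1792 -0.1867 -0.1764 -0.1238] [ 0.03   -0.0026 -0.0179 -0.0306 -0.0224  0.0122  0.0287  0.0406]
[ 0.59072331 -0.10572408]
plate lead,trail [ 0.57993339 -0.06682173] [ 0.60242799 -0.14491028] 0.08126394884612467 106.06985578695345
small -0.12521982832603665 0.08643592218088736
round -0.13492648658518283 -0.10906883233956016
orange -0.232953847808431 0.05961508028559039
orange -0.2655072558773185 0.1374085340968659
orange -0.2857234615847429 0.10479685857555708
orange -0.2660256609473819 -0.04398351318612806
orange -0.297338907958336 -0.0826450111887717
```

Call:
apply_moves(plan=[[-0.036, 0, 0, 0, 0, 0, 0.4], [-0.036, 0, 0, 0, 0, 0, 0.4], [0, 0, 0.05, 0, 0, 0, 0.4], [0, 0, 0.05, 0, 0, 0, 0.4], [0, 0, 0.05, 0, 0, 0, 0.4], [0, 0, 0.04, 0, 0, 0, 0.4], [0, 0, 0.02, 0, 0, 0, 0.4], [0, 0, 0, 0, 0, 0, 0.4]])

```text
t: 4.15
tcp_pos: [0.5936, -0.1727, 0.0202]
tool_rot: [0.692, 0.722, -0.0, -0.001]
force: [1.2, -0.2, 0.1]
finger_gap: 0.299
gripper_force: 0.0
```

Call:
apply_moves(plan=[[0, 0, 0.006, 0, 0, 0, 0.4], [0, 0, 0.0015, 0, 0, 0, 0.4], [0, 0, 0, 0, 0, 0, 0.4]])

```text
t: 4.53
tcp_pos: [0.5949, -0.1733, 0.0148]
tool_rot: [0.692, 0.722, 0.0, 0.001]
force: [-0.1, 0.0, 0.0]
finger_gap: 0.302
gripper_force: 0.0
```

```bash
python3 - <<'E'
from h import *
s=sense();print(s["t"],s["tcp_pos"],s["force"],s["finger_gap"])
im=snapshot("wrist")[:,:,::-1]
im=cv2.convertScaleAbs(im[90:330,160:480],alpha=1.5,beta=15);cv2.imwrite("pics/w2.png",cv2.resize(im,(800,600),interpolation=cv2.INTER_CUBIC))
E
```

```text
4.525 [ 0.59485584 -0.17329338  0.01476979] [-0.0763459   0.03952387  0.00704172] 0.3020431049400103
```

View pics/w2.png

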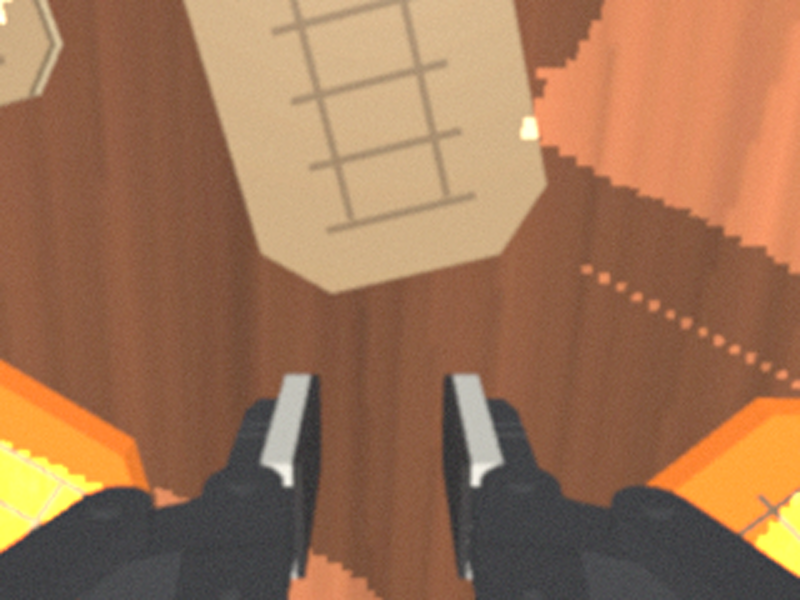

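Call:
apply_moves(plan=[[0, 0.002, 0.005, 0, 0, 0, 0.55], [0, 0, 0.005, 0, 0, 0, 0.55], [0, 0, 0.002, 0, 0, 0, 0.55], [0, 0, 0, 0, 0, 0, 0.55]])

```text
t: 5.08
tcp_pos: [0.596, -0.1729, 0.0014]
tool_rot: [0.692, 0.722, -0.0, -0.0]
force: [0.5, 0.2, 0.0]
finger_gap: 0.224
gripper_force: 0.0
```

Call:
apply_moves(plan=[[0, 0, 0.0015, 0, 0, 0, 0.55], [0, 0, 0, 0, 0, 0, 0.55]])

```text
t: 5.32
tcp_pos: [0.5964, -0.1731, 0.0004]
tool_rot: [0.692, 0.722, 0.0, 0.0]
force: [0.4, -1.2, -0.3]
finger_gap: 0.228
gripper_force: 0.0
```

Call:
apply_moves(plan=[[0, 0, 0.0015, 0, 0, 0, 0.55], [0, 0, 0, 0, 0, 0, 0.55]])

```text
t: 5.58
tcp_pos: [0.5964, -0.1731, 0.0002]
tool_rot: [0.692, 0.722, 0.0, 0.0]
force: [-1.2, -0.3, 7.3]
finger_gap: 0.227
gripper_force: 4.1
```

Call:
apply_moves(plan=[[0, 0, -0.003, 0, 0, 0, 0.55], [0.012, 0, 0, 0, 0, 0, 0.55], [0.012, 0, 0, 0, 0, 0, 0.55], [0.01, 0, 0, 0, 0, 0, 0.55], [0.01, 0, 0, 0, 0, 0, 0.55], [0.01, 0, 0, 0, 0, 0, 0.55], [0.01, 0, 0, 0, 0, 0, 0.55], [0, 0, 0, 0, 0, 0, 0.55]])

```text
t: 6.58
tcp_pos: [0.5933, -0.108, 0.0017]
tool_rot: [0.692, 0.722, -0.0, -0.0]
force: [0.1, 0.4, -0.0]
finger_gap: 0.225
gripper_force: 0.0
```

```bash
python3 - <<'E'
from h import *
s=sense();print(s["t"],s["tcp_pos"],s["force"],s["finger_gap"])
im=snapshot("wrist")[:,:,::-1]
im=cv2.convertScaleAbs(im[40:280,160:480],alpha=1.5,beta=15);cv2.imwrite("pics/w3.png",cv2.resize(im,(800,600),interpolation=cv2.INTER_CUBIC))
E
```

```text
6.575 [ 0.5933336  -0.10795967  0.00172888] [ 0.09143629  0.38411913 -0.01729702] 0.22452713124686263
```

View pics/w3.png

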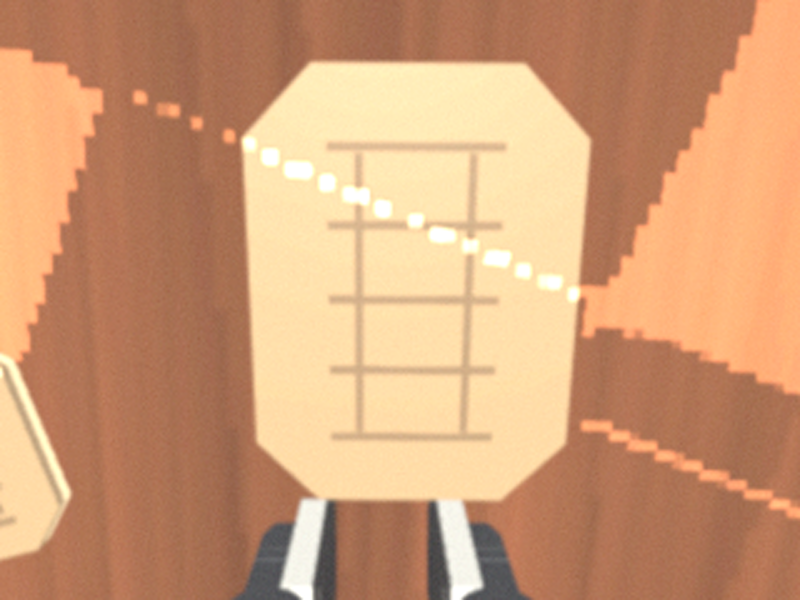

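Call:
apply_moves(plan=[[-0.006, 0, 0, 0, 0, 0, 0.55], [0, 0.005, 0, 0, 0, 0, 0.55], [0.006, 0, 0, 0, 0, 0, 0.55], [0.01, 0, 0, 0, 0, 0, 0.55], [0.01, 0, 0, 0, 0, 0, 0.55], [0.01, 0, 0, 0, 0, 0, 0.55], [0.01, 0, 0, 0, 0, 0, 0.55], [0.008, 0, 0, 0, 0, 0, 0.55]])

```text
t: 7.62
tcp_pos: [0.5965, -0.06, 0.0018]
tool_rot: [0.692, 0.722, -0.0, -0.0]
force: [-0.0, -0.6, -0.1]
finger_gap: 0.222
gripper_force: 0.2
```

Call:
apply_moves(plan=[[0.006, 0, 0, 0, 0, 0, 0.55], [0.006, 0, 0, 0, 0, 0, 0.55], [0.006, 0, 0, 0, 0, 0, 0.55], [0.006, 0, 0, 0, 0, 0, 0.55], [0.006, 0, 0, 0, 0, 0, 0.55], [0.006, 0, 0, 0, 0, 0, 0.55], [0, 0, 0, 0, 0, 0, 0.55]])

```text
t: 8.5
tcp_pos: [0.5946, -0.0239, 0.0017]
tool_rot: [0.692, 0.722, -0.0, -0.001]
force: [-0.3, -0.2, 0.7]
finger_gap: 0.223
gripper_force: 0.0
```

```bash
python3 - <<'E'
from h import *
s=sense();print(s["t"],s["tcp_pos"],s["force"],s["finger_gap"])
w=snapshot("wrist")[40:280,160:480,::-1];d=snapshot("side")[140:260,280:400,::-1]
cv2.imwrite("pics/w4.png",np.hstack([cv2.resize(w,(440,330)),cv2.resize(cv2.convertScaleAbs(d,alpha=1.3),(330,330),interpolation=cv2.INTER_CUBIC)]))
E
```

```text
8.5 [ 0.59463152 -0.02393153  0.00171773] [-0.34800183 -0.23558203  0.68487714] 0.2234417209119602
```

View pics/w4.png

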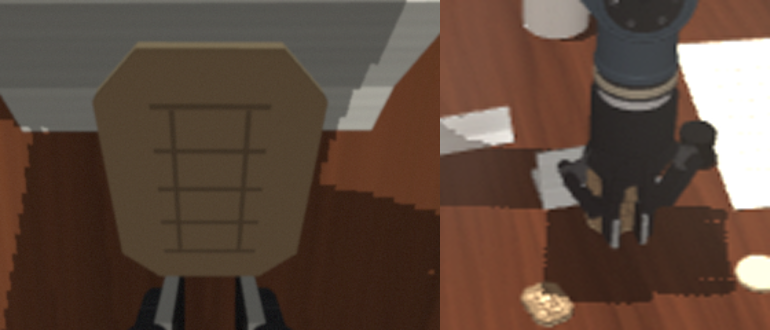

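Call:
apply_moves(plan=[[0.006, 0, 0, 0, 0, 0, 0.55], [0.006, 0, 0, 0, 0, 0, 0.55], [0.006, 0, 0, 0, 0, 0, 0.55], [0.006, 0, 0, 0, 0, 0, 0.55], [0.005, 0, 0, 0, 0, 0, 0.55], [0.005, 0, 0, 0, 0, 0, 0.55], [0.004, 0, 0, 0, 0, 0, 0.55], [0, 0, 0, 0, 0, 0, 0.55]])

```text
t: 9.6
tcp_pos: [0.5934, 0.0134, 0.0018]
tool_rot: [0.692, 0.722, 0.0, -0.0]
force: [0.5, -0.6, -0.2]
finger_gap: 0.226
gripper_force: 0.0
```

```bash
python3 - <<'E'
from h import *
s=sense();print(s["t"],s["tcp_pos"],s["force"],s["finger_gap"])
w=snapshot("wrist")[:320,130:510,::-1];d=snapshot("scene")[170:270,260:380,::-1]
cv2.imwrite("pics/w5.png",np.hstack([cv2.resize(cv2.convertScaleAbs(w,alpha=1.3),(400,337)),cv2.resize(cv2.convertScaleAbs(d,alpha=1.3),(400,337),interpolation=cv2.INTER_CUBIC)]))
E
```

```text
9.6 [0.59340783 0.01343534 0.00181798] [ 0.47868837 -0.57054069 -0.16743617] 0.22573356660990287
```

View pics/w5.png

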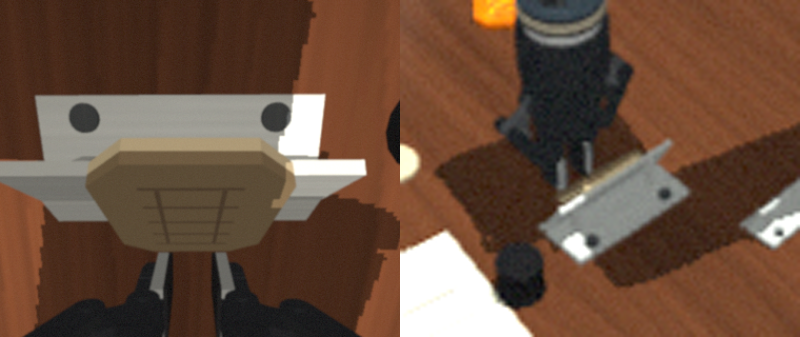

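Call:
apply_moves(plan=[[0.003, 0, 0, 0, 0, 0, 0.55], [0.002, 0, 0, 0, 0, 0, 0.55], [0.002, 0, 0, 0, 0, 0, 0.55], [0, 0, 0, 0, 0, 0, 0.55]])

```text
t: 10.2
tcp_pos: [0.5931, 0.0202, 0.0018]
tool_rot: [0.692, 0.722, -0.0, -0.0]
force: [0.3, -0.6, 0.5]
finger_gap: 0.228
gripper_force: 0.0
```

Call:
apply_moves(plan=[[0.0015, 0, 0, 0, 0, 0, 0.55], [0, 0, 0, 0, 0, 0, 0.55]])

```text
t: 10.45
tcp_pos: [0.5932, 0.0214, 0.0019]
tool_rot: [0.692, 0.722, -0.0, 0.0]
force: [0.3, -1.7, 0.0]
finger_gap: 0.223
gripper_force: 0.6
```

Call:
apply_moves(plan=[[0.0015, 0, 0, 0, 0, 0, 0.55], [0, 0, 0, 0, 0, 0, 0.55]])

```text
t: 10.7
tcp_pos: [0.5934, 0.0219, 0.002]
tool_rot: [0.692, 0.722, -0.0, 0.001]
force: [-1.0, -4.3, 0.7]
finger_gap: 0.223
gripper_force: 2.4
```

Call:
apply_moves(plan=[[-0.01, 0, 0, 0, 0, 0, 0.55], [-0.025, 0, 0, 0, 0, 0, 0.55], [-0.025, 0, -0.01, 0, 0, 0, 0.55], [0, 0, -0.05, 0, 0, 0, 0.55], [0, 0, -0.05, 0, 0, 0, 0.55], [0, 0, -0.05, 0, 0, 0, 0.55], [0, 0, -0.02, 0, 0, 0, 0.55], [0, 0, 0, 0, 0, 0, 0.55]])

```text
t: 11.7
tcp_pos: [0.5966, -0.0372, 0.1837]
tool_rot: [0.692, 0.722, 0.001, 0.002]
force: [-1.0, -0.3, -0.7]
finger_gap: 0.224
gripper_force: 0.0
```

```bash
python3 - <<'E'
from h import *
s=sense();print(s["t"],s["tcp_pos"],s["force"])
w=snapshot("wrist");cv2.imwrite("pics/w6.png",w[:,:,::-1])
C=cam("wrist",s);O=np.array([.5888,.0376]);a=np.radians(92.5);x=np.array([np.cos(a),np.sin(a)]);y=np.array([-x[1],x[0]])
W=lambda sx,sy,z:np.r_[O+sx*x+sy*y,z]
for nm,p in dict(foot=(0,0,0),top=(.031,0,.046),platetop_outer=(.045-.0066,0,.0705),platetop_back=(.045,0,.066),trail_outer=(-.0066,0,.0045)).items():print(nm,proj(C,W(*(np.array(p)+[0,-.004,0]))).round())
h=cv2.cvtColor(w,cv2.COLOR_RGB2HSV)
c=int(proj(C,W(0,-.004,0))[0])
for r in range(0,260,4):print(r,w[r:r+3,c-6:c+7].mean((0,1)).astype(int),w[r:r+3,c+45:c+55].mean((0,1)).astype(int))
E
```

```text
11.7 [ 0.59664001 -0.03715526  0.18371025] [-0.96287067 -0.34671396 -0.74666901]
foot [311. 107.]
top [311.  69.]
platetop_outer [311.  55.]
platetop_back [311.  46.]
trail_outer [311. 113.]
0 [86 49 30] [89 51 31]
4 [86 49 30] [89 50 30]
8 [86 49 30] [89 51 31]
12 [86 49 30] [91 52 33]
16 [86 49 31] [91 52 32]
20 [86 49 30] [92 52 33]
24 [85 49 30] [91 52 32]
28 [86 49 30] [92 52 33]
32 [85 49 29] [92 53 33]
36 [85 49 30] [92 53 33]
40 [85 49 29] [92 52 32]
44 [192 182 165] [199 195 184]
48 [206 184 140] [218 216 204]
52 [134 110  79] [216 214 202]
56 [97 79 57] [215 213 201]
60 [97 79 57] [217 216 204]
64 [97 78 56] [199 196 185]
68 [110  89  64] [134 132 124]
72 [115  93  67] [119 118 111]
76 [100  81  58] [120 119 112]
80 [118  95  69] [119 117 111]
84 [118  95  69] [121 120 112]
88 [101  82  59] [125 123 117]
92 [107  87  63] [154 152 143]
96 [100  80  58] [151 149 140]
100 [115  93  68] [148 144 135]
104 [101  81  59] [130 115 103]
108 [99 80 58] [94 54 33]
112 [88 59 40] [94 54 33]
116 [90 52 32] [94 54 34]
120 [90 51 32] [95 55 34]
124 [90 51 32] [95 54 34]
128 [90 51 32] [95 55 34]
132 [72 41 26] [95 54 34]
136 [49 28 17] [96 54 34]
140 [49 28 16] [95 55 34]
144 [49 28 17] [94 54 34]
148 [49 28 18] [59 34 21]
152 [49 28 18] [52 30 18]
156 [49 28 17] [53 31 18]
160 [49 27 17] [54 31 19]
164 [50 29 19] [64 37 23]
168 [50 29 18] [52 30 18]
172 [50 29 18] [52 30 19]
176 [49 28 17] [52 30 19]
180 [49 28 17] [52 30 19]
184 [50 29 17] [52 30 19]
188 [49 28 17] [52 30 18]
192 [50 29 18] [52 30 18]
196 [50 29 18] [52 30 18]
200 [49 28 17] [52 30 18]
204 [50 28 17] [52 30 18]
208 [50 29 17] [52 30 18]
212 [50 29 17] [52 30 19]
216 [52 29 18] [52 30 18]
220 [53 31 19] [52 30 18]
224 [50 29 18] [51 29 18]
228 [50 29 18] [51 29 17]
232 [61 35 21] [62 35 20]
236 [91 52 33] [52 30 18]
240 [92 53 33] [50 28 17]
244 [92 53 33] [50 29 18]
248 [91 53 32] [52 30 19]
252 [92 53 32] [56 36 26]
256 [93 53 32] [44 30 24]
```

Call:
apply_moves(plan=[[0.04, 0, 0, 0, 0, 0, 0.55], [0.04, 0, 0, 0, 0, 0, 0.55], [0.04, 0, 0, 0, 0, 0, 0.55], [0.04, 0, 0, 0, 0, 0, 0.55], [0, 0, 0.04, 0, 0, 0, 0.55], [0, 0, 0.04, 0, 0, 0, 0.55], [0, 0, 0.03, 0, 0, 0, 0.55], [0, 0, 0, 0, 0, 0, 0.55]])

```text
t: 12.75
tcp_pos: [0.5852, 0.1229, 0.0676]
tool_rot: [0.692, 0.722, -0.003, -0.004]
force: [0.5, -0.4, 0.7]
finger_gap: 0.228
gripper_force: 0.0
```

Call:
apply_moves(plan=[[0, 0, 0.016, 0, 0, 0, 0.55], [0, 0, 0, 0, 0, 0, 0.55], [0, 0, 0, 0, 0, 0, 0.55]])

```text
t: 13.12
tcp_pos: [0.5894, 0.1229, 0.0565]
tool_rot: [0.692, 0.722, 0.0, 0.0]
force: [-0.0, 0.2, -0.2]
finger_gap: 0.225
gripper_force: 0.0
```

Call:
apply_moves(plan=[[-0.01, 0, 0.002, 0, 0, 0, 0.55], [-0.01, 0, 0, 0, 0, 0, 0.55], [-0.008, 0, 0, 0, 0, 0, 0.55], [-0.008, 0, 0, 0, 0, 0, 0.55], [-0.008, 0, 0, 0, 0, 0, 0.55], [-0.008, 0, 0, 0, 0, 0, 0.55], [-0.008, 0, 0, 0, 0, 0, 0.55]])

```text
t: 14.0
tcp_pos: [0.5914, 0.0625, 0.0538]
tool_rot: [0.692, 0.722, -0.0, -0.0]
force: [-0.4, 0.4, 0.7]
finger_gap: 0.224
gripper_force: 0.0
```

Call:
apply_moves(plan=[[-0.008, 0, 0, 0, 0, 0, 0.55], [-0.008, 0, 0, 0, 0, 0, 0.55], [-0.008, 0, 0, 0, 0, 0, 0.55], [-0.006, 0, 0, 0, 0, 0, 0.55], [0, 0, 0, 0, 0, 0, 0.55], [0, 0, 0, 0, 0, 0, 0.55]])

```text
t: 14.75
tcp_pos: [0.5926, 0.0332, 0.0538]
tool_rot: [0.692, 0.722, 0.0, -0.0]
force: [0.1, 1.2, -0.0]
finger_gap: 0.228
gripper_force: 0.0
```

```bash
python3 - <<'E'
from h import *
s=sense();print(s["t"],s["tcp_pos"],s["force"])
w=snapshot("wrist");cv2.imwrite("pics/w7.png",w[:,:,::-1]);d=snapshot("side");cv2.imwrite("pics/side7.png",d[:,:,::-1])
# mean colours in side view at expected back-up plate spots (z=8mm) in front of stop
C=cam("side");O=np.array([.5888,.0376]);a=np.radians(92.5);x=np.array([np.cos(a),np.sin(a)]);y=np.array([-x[1],x[0]])
for sx in np.arange(-.16,.05,.01):
  r=[]
  for sy in(-.04,-.02,0,.02,.04):
    p=proj(C,np.r_[O+sx*x+sy*y,.008]).round().astype(int);r.append(tuple(d[p[1],p[0]].tolist()))
  print(round(sx,2),r)
E
```

```text
14.75 [0.59257087 0.0331618  0.05380977] [ 0.06991007  1.16412707 -0.01141168]
-0.16 [(91, 52, 36), (101, 57, 39), (85, 49, 34), (84, 48, 32), (80, 46, 31)]
-0.15 [(88, 52, 36), (97, 56, 38), (86, 49, 35), (86, 49, 34), (80, 45, 32)]
-0.14 [(91, 54, 38), (97, 57, 39), (84, 49, 34), (84, 48, 34), (81, 46, 32)]
-0.13 [(92, 54, 37), (99, 57, 39), (84, 49, 34), (86, 49, 34), (82, 48, 33)]
-0.12 [(90, 54, 38), (98, 57, 39), (86, 50, 36), (86, 49, 34), (82, 49, 34)]
-0.11 [(90, 53, 37), (97, 55, 39), (85, 50, 35), (83, 49, 34), (82, 48, 33)]
-0.1 [(91, 54, 38), (95, 56, 39), (88, 52, 37), (85, 50, 35), (50, 31, 22)]
-0.09 [(52, 34, 26), (186, 167, 134), (125, 110, 87), (103, 87, 67), (46, 29, 22)]
-0.08 [(53, 35, 27), (143, 127, 101), (142, 126, 100), (182, 163, 130), (46, 29, 22)]
-0.07 [(53, 36, 27), (124, 109, 87), (123, 109, 86), (122, 108, 85), (46, 29, 22)]
-0.06 [(53, 36, 28), (178, 159, 127), (123, 109, 86), (123, 108, 86), (46, 29, 22)]
-0.05 [(53, 36, 28), (124, 110, 87), (123, 109, 86), (123, 109, 86), (46, 29, 21)]
-0.04 [(53, 36, 28), (123, 109, 87), (123, 109, 86), (123, 109, 86), (47, 30, 23)]
-0.03 [(53, 36, 28), (124, 109, 87), (123, 109, 86), (122, 108, 86), (46, 29, 22)]
-0.02 [(51, 35, 27), (123, 109, 86), (123, 108, 86), (123, 109, 86), (46, 30, 23)]
-0.01 [(83, 72, 65), (89, 77, 69), (123, 109, 86), (58, 42, 32), (46, 30, 22)]
0.0 [(124, 122, 118), (122, 120, 117), (122, 120, 116), (122, 121, 117), (122, 120, 117)]
0.01 [(124, 122, 118), (123, 121, 117), (123, 120, 116), (122, 120, 117), (122, 120, 117)]
0.02 [(128, 126, 121), (126, 124, 120), (126, 123, 119), (124, 123, 120), (125, 123, 120)]
0.03 [(124, 122, 118), (122, 120, 117), (121, 119, 115), (122, 119, 116), (120, 117, 114)]
0.04 [(121, 120, 116), (120, 117, 113), (119, 117, 112), (118, 116, 113), (119, 117, 113)]
```

Call:
apply_moves(plan=[[0, 0, -0.03, 0, 0, 0, 0.55], [0, 0, -0.05, 0, 0, 0, 0.55], [0, 0, -0.05, 0, 0, 0, 0.55], [0, 0, -0.04, 0, 0, 0, 0.55], [0, 0, 0, 0, 0, 0, 0.55], [0, 0, 0, 0, 0, 0, 0.55]])

```text
t: 15.6
tcp_pos: [0.5918, 0.0334, 0.2233]
tool_rot: [0.692, 0.722, -0.0, -0.001]
force: [-0.1, -0.1, -0.5]
finger_gap: 0.225
gripper_force: 0.0
```

```bash
python3 - <<'E'
from h import *
w=snapshot("wrist")[:,:,::-1];d=snapshot("side")[140:260,260:420,::-1]
cv2.imwrite("pics/w8.png",np.hstack([cv2.resize(w,(400,250)),cv2.resize(d,(400,250))[:, :]]))
E
```

```text
(no output)
```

View pics/w8.png

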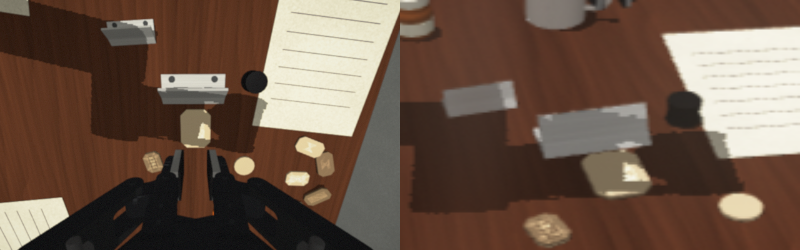

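The picture shows the plate flat in front of the stop, pale back up (wrist view about (196,128)). The bystanders in view have not moved.

```bash
python3 -c "
from station import *
print(sign_off())"
```

```text
the job is handed in; nothing more can be done
None
```

The plate was tipped up against the stop, then toppled. It now lies flat in front of the stop, pale back face up; the last pictures show nothing else moved nearby, and the job was handed in at about 16 s.

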